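# Fit the missing divider and lift the caddy level

## Task

Take the wider of the two divider panels out of the rack, slide it down between the empty guides of the carrying caddy until it is fully home like the one at the other end, and let go of it. Then take the caddy by its handle bar and lift it about 10 cm straight off the table, keeping it level all the way so that the box inside stays where it belongs, and finish there, still holding the caddy steady in the air. Leave the narrower panel standing in the rack.

Things in the scene. Friction and masses are not known exactly. Their poses are not given: they have to be found in the camera images.
- caddy: Loose open grey metal caddy, 110 (own x) by 260 mm (own y), walls 60 high, 4 thick, floor 4 mm, 0.45-0.7 kg. Origin: centre of underside, z up. A black handle bar crosses the middle along own x on a strap at each long wall. At own y = -75 mm a divider like the wide panel is fixed in guides; the guides at y = +75 mm are empty. Any yaw.
- grip_bar (a point): Centre of the caddy's handle bar, 120 mm above the caddy's underside. The bar runs along own x: free length 110 mm, 16 mm wide (own y), 20 mm high (top at 130 mm). The caddy balances about here. Axes as the caddy's.
- seat (a point): Middle of the empty guides on the caddy's inner floor (4 mm above its underside, 75 mm from the bar along own y): foot centre of a panel fully home. Ribs on both long walls, standing 8 mm out, leave a slot 8 mm wide (own y), flared to about 13 mm at the top, 57 mm above the underside; slot bottoms 102 mm apart (own x). Axes as the caddy's.
- wide_panel: Loose aluminium divider panel standing upright in one of the two slots of the rack: 96 mm wide (own x), 5 mm thick (own y), 56 mm high, with a grip tab 44 mm wide and 5 mm thick that rises from its middle to 100 mm; 70 g. Origin: centre of its foot; z up. The same both ways round.
- narrow_panel: Loose panel like the wide one, with the same tab and heights, but only 70 mm wide (own x); stands in the other slot of the rack and stays there. Origin: centre of its foot.
- rack: Fixed grey rack, 124 mm (own x) by 150 mm (own y), base 8 mm thick, with two slots along own x at own y = -40 and +40 mm, each 7.5 mm wide between ridges that reach 38 mm above the table, closed at the ends. Origin: centre of the underside. The panels' feet stand on the base, 8 mm above the table.
- bulb_box: Small blue cardboard box 45 x 60 x 45 mm, 80 g, lying loose in the caddy's middle compartment under the handle bar. Origin: centre of its underside.
Not all that is in view belongs to the job. What is shaped like the wide_panel but purple is not meant.

How it is judged:
By the outcome, as a careful person would: the job done as asked, in the order asked, and still so for the second after the job is handed in, while the arm keeps its last pose, push and grip.
It also fails if it takes over 56 s, if anything falls off the work surface, if the arm or the gripper's body presses on something with over 40 N, if the wrist force passes 120 N, or if a joint passes its speed limit or range.

## Robot

A 7-joint arm with a two-finger parallel gripper is mounted at the origin on the work surface; the furniture and walls round the work are solid. World frame = base frame: x ahead of the robot, y to its left, z up, the work surface at z = 0. Lengths are in m, angles in degrees, forces in N, time in s.
With the tool pointing down it reaches from about 0.425 to 0.875 m from the base axis. Payload 4.7 kg.
Tool frame: the origin (TCP) lies between the finger pads; the fingertips stand 8 mm ahead of it and the grasp point (between the pads) lies 11 mm behind it; z points along the fingers, y is the line along which they close (so a half turn about z gives the same grasp; the last joint's range is limited). The gripper opens to 87 mm and grips with 3 to 60 N. Pads are 19 mm wide; open, the fingers measure 117 mm over their backs; the gripper's body (75 mm by 190 mm) begins 51 mm behind the grasp point.
Start: joints at [71.224, 18.392, -4.016, 83.108, 1.295, 78.541, -3.26], TCP at [0.218, -0.612, 0.231] pointing down, gripper open.
Joint ranges: [-163.93, 163.93], [-17.29, 119.83], [-79.2, 71.16], [3.27, 140.29], [-89.18, 269.18], [5.43, 117.66], [-154.24, 154.24]. Speed limits (degrees/s): [147.25, 147.25, 180, 180, 180, 180, 180].

## Interface

Orientations are given as [roll, pitch, yaw] about the fixed x, y, z axes, in that order (R = Rz(yaw) Ry(pitch) Rx(roll)).
In Python, from cell import env, viewer gives the robot as it stands. The module is installed in compiled form; this text tells all that it offers.
- The arm moves only by the tool arm_command, never from a script. Its argument "series" is a list of rows, each a list of 2 entries, a list of its own where there are three numbers: the shift along the tool's x, y, z in mm, then the turn about the tool's z in rad. A call has exactly 5 rows; each row is the pose to reach, as a shift and turn from the pose commanded when the call began, along the tool's axes at that moment; what a row does not reach only later rows make up. A row lasts 1/10 s, in which the tool goes at most 50 mm and 8.59 degrees, less where a joint would pass 70% of its speed; a pose out of reach is approached as far as the arm can. A call with a gripper value outside its range is refused whole. "grip" is the gripper command: -1 is fully open, 1 is shut, values between are in proportion, set as the call begins (left out, the last holds). The fingers move at their own pace and stop on an object; "grip_force" is the grip in N (left out, the last holds). Time passes only in rows, so rows that repeat a pose let the fingers close, or fill a call up. It gives the time, the measured TCP pose, the force, the opening and the grip force at its end, in the units of the state.
- env.get_obs(): the state, without advancing time (a new reading comes with each control period).
- viewer.read_camera(name): name is "scene" or "top"; returns (picture, depth): 384x512x3 uint8, blue, green, red; 384x512 float32, m along the optical axis (not along the pixel's ray), 0 where there is no reading.
- viewer.calibration(name): a dict with "K" (3x3 intrinsics, pixels), "T" (4x4, takes a point from camera to world coordinates). Camera axes: x right, y up, looking along -z (the intrinsics and any distortion apply to the point x, -y, -z); pixel columns grow to the right and rows downward; lengths in m; the calibration is good to about 2 mm. A picture is of the moment at which its call begins. calibration takes no time and is no camera call.
- env.sign_off(): hands the job in; it is judged then, once.
The state is a dict: "time_s": time; "qpos": joint angles; "joint_velocities": joint speeds; "effort": joint torques, N m; "tool_pos": TCP position; "tool_rot": TCP orientation; "force": force on the tool from outside, world axes, zero at the start; "wrist_torque": the same for the moment, N m; "grip_width": finger opening in m; "grasp_force": force on a finger pad.
Only numpy, scipy, OpenCV 4.12 (cv2) and the standard library are available. Lean on these libraries where they do the work, as an engineer would, in place of code of your own. Each camera call takes 0.05 s, during which the arm holds its last target. There are 200 camera calls.

## Working session

There is one attempt and no reset: what is moved stays moved. The work goes in short steps, Python scripts to look and compute and a tool call to move; the robot and the scene stay as the last step left them, time stands still between calls to the robot, and variables do not carry over. Pictures are saved under pics/ and viewed, at most 10 in all, crops included, and the job is handed in when it is done.

Besides the shell and the picture viewer there is one more tool, called after "Emit:" in YAML: its name, and indented under it one key for each argument. arm_command: Moves the arm, as the interface text tells. Its arguments: {"type":"object","properties":{"series":{"type":"array"},"grip":{"type":"number"},"grip_force":{"type":"number"}},"required":["series"]}

```bash
mkdir -p pics; cat > h.py <<'E'
import numpy as np, cv2
from cell import env, viewer
def cam(n):
    im,d=viewer.read_camera(n); c=viewer.calibration(n); return im,d,np.array(c["K"]),np.array(c["T"]),c
def cloud(d,K,T):
    v,u=np.mgrid[:d.shape[0],:d.shape[1]]
    P=np.stack([(u-K[0,2])/K[0,0]*d,-(v-K[1,2])/K[1,1]*d,-d],-1)
    W=P@T[:3,:3].T+T[:3,3]; W[d==0]=np.nan; return W
E
python3 - <<'E'
from h import *
a=cam("top");b=cam("scene")
cv2.imwrite("pics/top.png",a[0]);cv2.imwrite("pics/scene.png",b[0])
np.savez("a.npz",ti=a[0],td=a[1],si=b[0],sd=b[1])
print(a[4],b[4]);print(env.get_obs())
E
```

```text
{'K': array([[427.68602225,   0.        , 257.50926978],
       [  0.        , 427.68602225, 194.08836019],
       [  0.        ,   0.        ,   1.        ]]), 'T': array([[ 0.01599873,  0.99123873, -0.13110996,  0.39990446],
       [-0.99983254,  0.01702505,  0.00671067, -0.06943042],
       [ 0.00888403,  0.13098064,  0.99134512,  1.19666859],
       [ 0.        ,  0.        ,  0.        ,  1.        ]])} {'K': array([[477.90115116,   0.        , 256.56163444],
       [  0.        , 477.90115116, 194.18000854],
       [  0.        ,   0.        ,   1.        ]]), 'T': array([[-0.67315034,  0.37350725, -0.63824834, -0.22064486],
       [-0.73950349, -0.33790085,  0.58220066,  0.62295455],
       [ 0.00179151,  0.86389545,  0.50366799,  0.68074449],
       [ 0.        ,  0.        ,  0.        ,  1.        ]])}
{'time_s': 0.1, 'qpos': array([71.22529074, 18.4349558 , -4.01684637, 83.16765272,  1.29507489,
       78.53984304, -3.26246764]), 'joint_velocities': array([-0.03439028, -0.10928686,  0.0790985 , -0.17499767, -0.08159214,
        0.03531759, -0.06766275]), 'effort': array([-1.85292788e-04, -4.92573774e+01, -4.05733846e-01, -3.13398063e+01,
       -6.40385505e-02,  3.94623179e-02,  8.78352716e-05]), 'tool_pos': array([ 0.21766605, -0.61196895,  0.22957169]), 'tool_rot': array([-1.79902789e+02,  5.04992106e-03,  1.95830974e+01]), 'force': array([-0.87247662, -0.57288655,  0.59518001]), 'wrist_torque': array([-0.01200915, -0.02637667,  0.00052154]), 'grasp_force': 0.0, 'grip_width': 0.08721678377985119}
```

View pics/top.png

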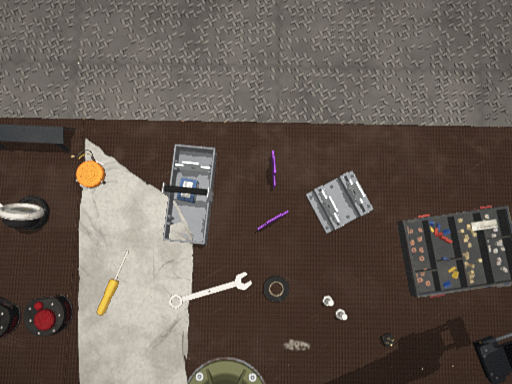

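View pics/scene.png

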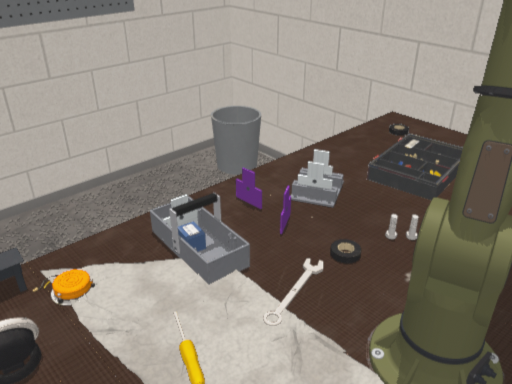

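The top view shows the caddy around (190,195) with its bar at (185,189). The fixed divider is at the upper end (193,163), so the empty guides are at the lower end. The rack is at (340,202) with two panels in it, and two purple decoys stand at (275,168) and (272,220).

```bash
python3 - <<'E'
from h import *
z=np.load("a.npz");c=viewer.calibration("top");K,T=c["K"],c["T"]
W=cloud(z["td"],K,T);im=z["ti"]
np.save("W.npy",W)
def rect(m,n,crop):
    q=np.zeros_like(m);y0,y1,x0,x1=crop;q[y0:y1,x0:x1]=m[y0:y1,x0:x1]
    nn,l,s,_=cv2.connectedComponentsWithStats(q.astype(np.uint8))
    for i in range(1,nn):
        if s[i,4]<8: continue
        p=W[l==i]; r=cv2.minAreaRect((p[:,:2]*1000).astype(np.float32))
        print(n,s[i,:5],"c",np.round(r[0],1),"sz",np.round(r[1],1),"ang",round(r[2],1),"mean",np.round(p.mean(0)*1000,1))
Z=W[...,2]
rack=(150,245,295,385); cad=(135,255,155,225)
rect(Z>0.02,"rack",rack); rect(Z>0.055,"panels",rack); rect(Z>0.085,"tabs",rack)
rect(Z>0.045,"cadwall",cad); rect(Z>0.11,"bar",cad); rect((Z>0.07)&(Z<0.108),"tab",cad)
rect((im.max(2)<50)&(Z>0.1),"black",cad)
rect((Z>0.02),"purple",(140,240,245,292))
o=cv2.resize(im[135:250,155:385],None,fx=3.4,fy=3.4,interpolation=cv2.INTER_CUBIC);cv2.imwrite("pics/crop.png",o)
E
```

```text
rack [338 173  32  44 559] c [ 557.9 -341.8] sz [123.4  29.7] ang 28.1 mean [ 556.5 -338.8   49.1]
rack [313 186  31  44 520] c [ 520.6 -271. ] sz [124.1  28.6] ang 28.4 mean [ 518.8 -268.5   50. ]
panels [349 180  16  24 152] c [ 561.8 -340.2] sz [68.1  7.7] ang 28.1 mean [ 560.8 -338.8   83. ]
panels [321 190  19  33 149] c [ 521.3 -270.8] sz [95.   6.3] ang 27.7 mean [ 521.  -269.7   81.2]
tabs [353 182  12  16  74] c [ 562.  -340.2] sz [42.4  7.6] ang 27.8 mean [ 560.8 -339.   100.8]
tabs [327 197  11  16  63] c [ 521.5 -270.9] sz [42.9  6. ] ang 29.6 mean [ 521.  -269.9  101.8]
cadwall [ 162  145   54  100 1489] c [548.6 105.3] sz [119.5 261.2] ang 85.3 mean [559.4 108.   75.3]
bar [162 183  48  15 338] c [548.8 106.2] sz [117.7  25.9] ang 85.5 mean [547.9 106.1 127.7]
tab [182 162  18   6  72] c [623.6  99.7] sz [42.4  6.1] ang 85.8 mean [622.1  99.2  94. ]
tab [208 190   4  11  19] c [542.7  48.1] sz [ 3.2 24.7] ang 78.4 mean [540.8  48.3  89.3]
tab [164 192   4   4  13] c [544.4 162.3] sz [3.  9.4] ang 62.4 mean [544.  162.5  87. ]
black [164 186  43   9 216] c [548.8 105.5] sz [105.8  14.3] ang 85.8 mean [548.6 106.8 129.4]
purple [272 151   4  37 104] c [ 623.  -118.8] sz [95.7  5.4] ang 4.3 mean [ 618.  -118.5   68.6]
purple [257 211  32  20 100] c [ 482.  -118.8] sz [ 5.4 95.3] ang 31.2 mean [ 480.8 -117.9   69.6]
```

View pics/crop.png

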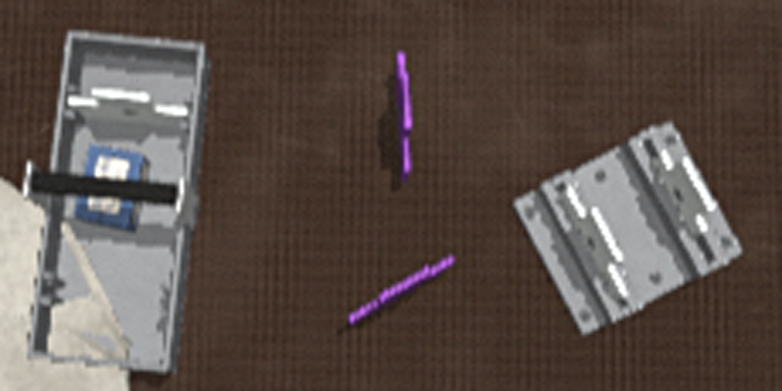

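The wide panel is the rack's inner one at (521,-271), along 28°. The caddy's yaw is about 85.5°, the bar is at (549,106) and the seat at about (474,112). I'll move above the panel.

```bash
cat >> h.py <<'E'
from scipy.spatial.transform import Rotation as Ro
def to(x,y,z,yaw):
    o=env.get_obs(); R=Ro.from_euler("xyz",o["tool_rot"],degrees=True).as_matrix()
    d=R.T@(np.array([x,y,z])-np.array(o["tool_pos"])*1000)
    t=(yaw-o["tool_rot"][2]+180)%360-180
    print("shift",d.round(1),"turn",round(-np.radians(t),4),"t",o["time_s"],"pose",np.round(o["tool_pos"]*1000,1),np.round(o["tool_rot"],2),"F",np.round(o["force"],1),"g",o["grip_width"],o["grasp_force"])
E
echo ok
```

```text
ok
```

Emit:
arm_command:
  series:
    - [[20,-11,0],-0.01]
    - [[60,-33,0],-0.03]
    - [[105,-58,0],-0.06]
    - [[150,-83,0],-0.1]
    - [[198,-109,0],-0.147]
  grip: 0.0
  grip_force: 20

```text
time_s: 0.6
tool_pos: [0.3645, -0.446, 0.2304]
tool_rot: [-180.0, -0.0, 28.2]
force: [-0.1, -1.0, 0.7]
grip_width: 0.0545
grasp_force: 0.0
```

```bash
python3 -c "
from h import *
to(521.4,-270.8,180,28)"
```

```text
shift [221.1 -80.3  50.5] turn 0.003 t 0.6 pose [ 364.5 -446.   230.4] [-1.7998e+02 -1.0000e-02  2.8170e+01] F [-0.1 -1.   0.7] g 0.054517585879051304 0.0
```

Emit:
arm_command:
  series:
    - [[45,-16,10],0.003]
    - [[92,-33,20],0.003]
    - [[138,-50,30],0.003]
    - [[182,-66,40],0.003]
    - [[221,-80,50],0.003]

```text
time_s: 1.1
tool_pos: [0.522, -0.2705, 0.1802]
tool_rot: [-180.0, -0.0, 28.0]
force: [0.9, -0.9, -0.0]
grip_width: 0.0436
grasp_force: 0.0
```

Emit:
arm_command:
  series:
    - [[0,0,0],0]
    - [[0,0,0],0]
    - [[0,0,0],0]
    - [[0,0,0],0]
    - [[0,0,0],0]

```text
time_s: 1.6
tool_pos: [0.5197, -0.2759, 0.1808]
tool_rot: [180.0, 0.0, 27.7]
force: [0.8, 0.1, 0.2]
grip_width: 0.0433
grasp_force: 0.0
```

```bash
python3 -c "
from h import *
to(521.4,-270.8,83,28)
a=cam('top');b=cam('scene')
cv2.imwrite('pics/m.png',np.hstack([cv2.resize(a[0][150:260,270:400],(390,330),interpolation=2),cv2.resize(b[0][130:230,240:360],(396,330),interpolation=2)]))"
```

```text
shift [ 3.9 -3.7 97.8] turn -0.0053 t 1.6 pose [ 519.7 -275.9  180.8] [1.7997e+02 1.0000e-02 2.7700e+01] F [0.8 0.1 0.2] g 0.04334287018098469 0.0
```

View pics/m.png

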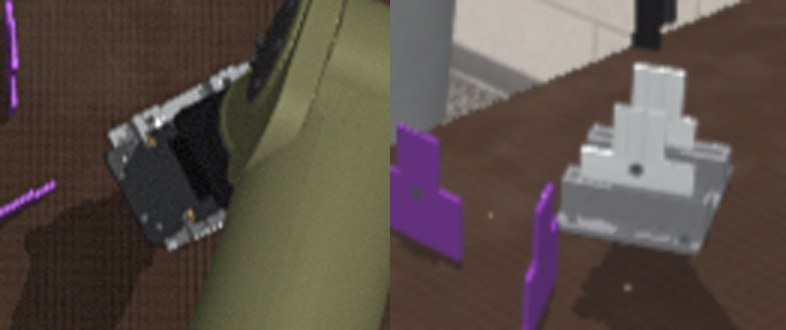

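The picture shows the closed-up fingers above the front (wide) panel's tab, roughly in line at scene crop x≈650. I'll descend with the small correction.

Emit:
arm_command:
  series:
    - [[2,-2,0],0]
    - [[4,-4,5],-0.005]
    - [[4,-4,20],-0.005]
    - [[4,-4,40],-0.005]
    - [[4,-4,55],-0.005]

```text
time_s: 2.2
tool_pos: [0.5212, -0.2687, 0.1232]
tool_rot: [-179.9, 0.1, 28.1]
force: [0.1, -0.1, -0.3]
grip_width: 0.0433
grasp_force: 0.0
```

Emit:
arm_command:
  series:
    - [[0,0,12],0]
    - [[0,0,24],0]
    - [[0,0,35],0]
    - [[0,0,42],0]
    - [[0,0,42],0]

```text
time_s: 2.7
tool_pos: [0.5214, -0.2689, 0.0824]
tool_rot: [-179.9, 0.1, 28.1]
force: [-0.2, 0.0, 0.3]
grip_width: 0.0439
grasp_force: 0.0
```

```bash
python3 -c "
from h import *
to(521.4,-270.8,83,28)"
```

```text
shift [-0.9  1.6 -0.6] turn 0.0021 t 2.7 pose [ 521.4 -268.9   82.4] [-1.7992e+02  6.0000e-02  2.8120e+01] F [-0.2  0.   0.3] g 0.04389168928858765 0.0
```

Emit:
arm_command:
  series:
    - [[-1,1.5,0],0]
    - [[-1,1.5,0],0]
    - [[-1,1.5,0],0]
    - [[-1,1.5,0],0]
    - [[-1,1.5,0],0]
  grip: 1.0
  grip_force: 8

```text
time_s: 3.2
tool_pos: [0.522, -0.271, 0.0839]
tool_rot: [180.0, -0.0, 28.1]
force: [0.4, 0.9, -0.6]
grip_width: 0.0113
grasp_force: 0.0
```

Emit:
arm_command:
  series:
    - [[0,0,0],0]
    - [[0,0,0],0]
    - [[0,0,0],0]
    - [[0,0,0],0]
    - [[0,0,0],0]

```text
time_s: 3.7
tool_pos: [0.5219, -0.271, 0.0837]
tool_rot: [180.0, -0.0, 28.1]
force: [-0.8, 0.4, 0.7]
grip_width: 0.005
grasp_force: 8.0
```

Emit:
arm_command:
  series:
    - [[0,0,0],0]
    - [[0,0,0],0]
    - [[0,0,-5],0]
    - [[0,0,-15],0]
    - [[0,0,-30],0]
  grip_force: 25

```text
time_s: 4.2
tool_pos: [0.5213, -0.2707, 0.1137]
tool_rot: [-179.9, 0.1, 28.1]
force: [-0.4, -0.5, -0.4]
grip_width: 0.0046
grasp_force: 25.0
```

Emit:
arm_command:
  series:
    - [[0,0,-25],0]
    - [[0,0,-55],0]
    - [[0,0,-85],0]
    - [[0,0,-105],0]
    - [[0,0,-115],0]

```text
time_s: 4.7
tool_pos: [0.5231, -0.2714, 0.2324]
tool_rot: [179.7, -0.2, 28.1]
force: [0.2, 0.3, -0.1]
grip_width: 0.0049
grasp_force: 25.0
```

```bash
python3 -c "
from h import *
to(474,112,228,85.5)"
```

```text
shift [ 137.4 -361.3    3.1] turn -1.0014 t 4.7 pose [ 523.1 -271.4  232.4] [ 1.7974e+02 -1.5000e-01  2.8130e+01] F [ 0.2  0.3 -0.1] g 0.004915212575586743 24.999837325885892
```

Emit:
arm_command:
  series:
    - [[5,-13,0],-0.04]
    - [[16,-42,0],-0.12]
    - [[29,-76,0],-0.22]
    - [[43,-112,0],-0.32]
    - [[57,-150,0],-0.43]

```text
time_s: 5.2
tool_pos: [0.4999, -0.1093, 0.227]
tool_rot: [-179.9, 0.1, 53.1]
force: [0.8, 0.5, -1.1]
grip_width: 0.0048
grasp_force: 25.0
```

```bash
python3 -c "
from h import *
to(474,112,228,85.5)"
```

```text
shift [ 161.4 -153.6   -0.8] turn -0.5653 t 5.2 pose [ 499.9 -109.3  227. ] [-1.7986e+02  5.0000e-02  5.3110e+01] F [ 0.8  0.5 -1.1] g 0.004764595429969437 24.99951673205942
```

Emit:
arm_command:
  series:
    - [[27,-26,0],-0.1]
    - [[54,-52,0],-0.2]
    - [[81,-77,0],-0.3]
    - [[107,-102,0],-0.4]
    - [[130,-124,0],-0.48]

```text
time_s: 5.7
tool_pos: [0.4793, 0.0695, 0.2272]
tool_rot: [-179.9, 0.0, 80.7]
force: [0.5, -0.5, -0.8]
grip_width: 0.0046
grasp_force: 25.0
```

Emit:
arm_command:
  series:
    - [[14,-25,0],-0.05]
    - [[20,-35,0],-0.08]
    - [[20,-35,0],-0.08]
    - [[20,-35,0],-0.08]
    - [[20,-35,0],-0.08]

```text
time_s: 6.2
tool_pos: [0.4509, 0.0909, 0.2283]
tool_rot: [180.0, 0.0, 84.7]
force: [0.0, 1.3, -0.7]
grip_width: 0.0048
grasp_force: 25.0
```

```bash
python3 -c "
from h import *
to(474,112,228,85.5)
a=cam('top');b=cam('scene')
np.savez('b.npz',ti=a[0],td=a[1],si=b[0],sd=b[1])
cv2.imwrite('pics/n.png',np.hstack([cv2.resize(a[0][130:260,150:260],(330,390),interpolation=2),cv2.resize(b[0][110:290,120:280],(400,390),interpolation=2)]))
to(474,112,228,85.5)
"
```

```text
shift [23.2 21.1  0.3] turn -0.0142 t 6.2 pose [450.9  90.9 228.3] [1.800e+02 1.000e-02 8.468e+01] F [ 0.   1.3 -0.7] g 0.0048143578735763025 24.99977482482791
shift [22.8 21.2  0.4] turn -0.0138 t 6.3 pose [450.8  91.2 228.4] [-1.7998e+02 -2.0000e-02  8.4710e+01] F [-0.5  0.  -0.9] g 0.004820091453608186 24.99982996378094
```

View pics/n.png

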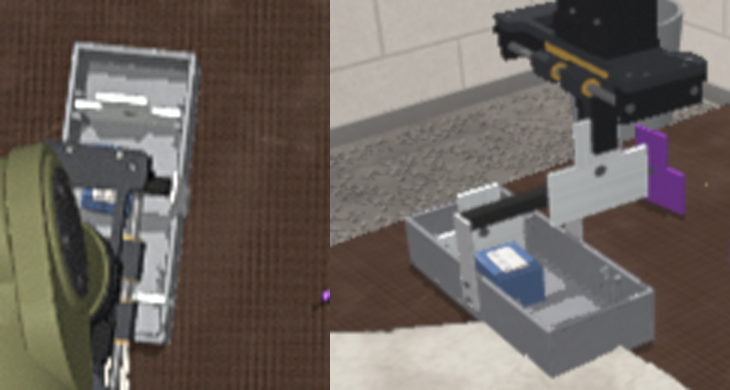

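The scene picture shows the panel held upright at about (600,190), still short of the slot and over the caddy's side. The ribs are visible near (605,270). I'll correct the position and lower to a hover just above the walls.

Emit:
arm_command:
  series:
    - [[5,5,0],0]
    - [[14,13,5],-0.01]
    - [[21,19,20],-0.014]
    - [[23,21,40],-0.014]
    - [[23,21,60],-0.014]

```text
time_s: 6.8
tool_pos: [0.4744, 0.1141, 0.168]
tool_rot: [180.0, -0.1, 85.6]
force: [0.1, -0.5, -0.7]
grip_width: 0.0047
grasp_force: 25.0
```

Emit:
arm_command:
  series:
    - [[0,0,8],0]
    - [[0,0,10],0]
    - [[0,0,10],0]
    - [[0,0,10],0]
    - [[0,0,10],0]

```text
time_s: 7.3
tool_pos: [0.4739, 0.1135, 0.1595]
tool_rot: [179.9, -0.0, 85.6]
force: [0.1, 0.4, -0.3]
grip_width: 0.0048
grasp_force: 25.0
```

```bash
python3 - <<'E'
from h import *
b=cam('scene');np.savez('c.npz',si=b[0],sd=b[1])
to(474,112,150,85.5)
W=cloud(b[1],b[2],b[3])*1000
z=np.load('a.npz');W0=cloud(z['sd'],b[2],b[3])*1000
# panel: in scene, new depth vs old
d=(np.abs(b[1]-z['sd'])>.03)&(W[...,2]>70)&(W[...,2]<140)
g=b[0].min(2)>110
p=W[d&g]; p=p[np.abs(p[:,:2]-[474,112]).max(1)<70]
r=cv2.minAreaRect(p[:,:2].astype(np.float32));print("panel",len(p),r,np.median(p,0),np.percentile(p[:,2],[1,99]))
# caddy from the initial scene image, in rotated frame
def loc(W,yaw=85.5,o=(548.8,106)):
    a=np.radians(yaw);e=W[...,:2]-o;return e@[np.cos(a),np.sin(a)],e@[-np.sin(a),np.cos(a)]
for n,Wc in(("scene",W0),("top",np.load('W.npy')*1000)):
    x,y=loc(Wc);Z=Wc[...,2]
    s=(np.abs(x)<70)&(np.abs(y)<150)
    bar=s&(np.abs(y)<20)&(np.abs(x)<45)&(Z>122)
    top=s&(Z>52)&(Z<66)&(np.abs(y)>85)
    r=cv2.minAreaRect(Wc[top][:,:2].astype(np.float32))
    print(n,"bar xy",np.median(x[bar]),np.percentile(y[bar],[3,50,97]),"Z",np.percentile(Z[bar],[50,95]),"rim",r)
    cx,cy=loc(np.array([*r[0],0]));print(" rim centre local",cx,cy)
im=b[0][130:290,150:310];cv2.imwrite('pics/o.png',cv2.resize(im,(640,640),interpolation=2)[:600])
E
```

```text
shift [-1.4  0.3  9.3] turn 0.0023 t 7.35 pose [473.8 113.4 159.3] [179.91   0.    85.63] F [ 1.   0.2 -0.3] g 0.004842722071187485 24.999905261211097
panel 844 ((483.26678466796875, 134.1685333251953), (124.7325439453125, 56.594539642333984), 53.61676788330078) [471.1542019  120.35623421 112.27443346] [ 84.32435205 139.45204184]
scene bar xy 1.396052393306831 [-6.28771677  4.86952159  8.97867093] Z [128.32494872 130.50336291] rim ((548.3651733398438, 109.86034393310547), (112.8128662109375, 264.5474853515625), 85.71957397460938)
 rim centre local 3.8143276745301455 0.736365328868932
top bar xy -0.06291947941051432 [-7.14903827  0.69221768  7.83989438] Z [129.0389046  132.67284509] rim ((548.72021484375, 106.38981628417969), (111.7327880859375, 261.2041931152344), 85.30707550048828)
 rim centre local 0.3823547394582931 0.11012383839691262
```

View pics/o.png

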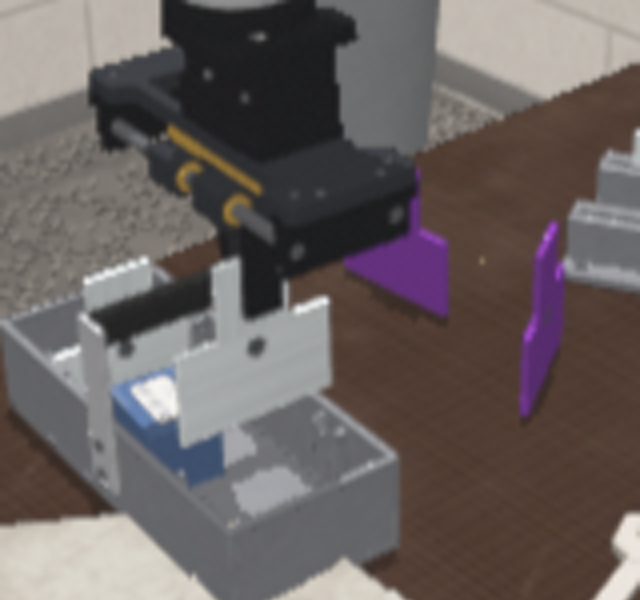

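The panel hovers level over the slot end of the caddy, with its foot edge from about (180,440) to (330,385). I'll compare panel and rim within this one view, so the camera bias cancels.

```bash
python3 - <<'E'
from h import *
c=viewer.calibration('scene');z=np.load('c.npz');W=cloud(z['sd'],c['K'],c['T'])*1000;im=z['si']
def loc(W,yaw=85.5,o=(548.8,106)):
    a=np.radians(yaw);e=W[...,:2]-o;return e@[np.cos(a),np.sin(a)],e@[-np.sin(a),np.cos(a)]
x,y=loc(W);Z=W[...,2]
m=(np.abs(x)<70)&(np.abs(y-77)<9)&(Z>84)&(Z<145)&(im.min(2)>80)
n,l,s,_=cv2.connectedComponentsWithStats(m.astype(np.uint8));i=1+s[1:,4].argmax();m=l==i
f=np.polyfit(x[m],y[m],1);print("panel n",m.sum(),"x",np.percentile(x[m],[0,1,99,100]),"face y",np.median(y[m]),"slope deg",np.degrees(np.arctan(f[0])),"z",Z[m].min())
for lo,hi in((90,110),(110,130)):
    k=m&(Z>lo)&(Z<hi);print(lo,x[k].min(),x[k].max(),np.median(y[k]))
# rim now: walls' outer x at z~60, y 85..130, and end wall
t=(Z>54)&(Z<64)&(np.abs(x)<75)
k=t&(y>85)&(y<120);print("walls x",np.percentile(x[k&(x<-40)],[2,50,98]),np.percentile(x[k&(x>40)],[2,50,98]))
k=t&(np.abs(x)<45)&(y>110)&(y<140);print("end y",np.percentile(y[k],[2,50,98]))
k=t&(np.abs(x)<45)&(y<-110)&(y>-140);print("end2 y",np.percentile(y[k],[2,50,98]))
E
```

```text
panel n 890 x [-44.96313248 -42.74111843  51.71967202  53.35318223] face y 78.34003499158736 slope deg -0.03652520353838699 z 84.27291456703134
90 -44.963132483892046 53.35318223445695 78.38022196077694
110 -42.392758418368686 52.37150378541389 78.45150723501246
walls x [-51.72977599 -48.85674819 -42.56262369] [47.42735827 56.99609838 58.74584781]
end y [125.80510166 129.12018915 132.07235175]
end2 y [-132.32364593 -126.3672579  -123.36163946]
```

The panel is aligned with the slot to within about 0.5 mm. I'll descend stepwise.

Emit:
arm_command:
  series:
    - [[-0.5,0,5],0]
    - [[-0.5,0,12],0]
    - [[-0.5,0,20],0]
    - [[-0.5,0,26],0]
    - [[-0.5,0,32],0]

```text
time_s: 7.85
tool_pos: [0.4729, 0.1128, 0.1256]
tool_rot: [-180.0, 0.0, 85.7]
force: [-0.5, 0.2, 0.1]
grip_width: 0.0048
grasp_force: 25.0
```

Emit:
arm_command:
  series:
    - [[0,0,3],0]
    - [[0,0,7],0]
    - [[0,0,11],0]
    - [[0,0,15],0]
    - [[0,0,18],0]

```text
time_s: 8.35
tool_pos: [0.4737, 0.1128, 0.1084]
tool_rot: [179.9, -0.0, 85.6]
force: [1.9, 0.0, 0.1]
grip_width: 0.0046
grasp_force: 25.0
```

Emit:
arm_command:
  series:
    - [[0,0,4],0]
    - [[0,0,9],0]
    - [[0,0,14],0]
    - [[0,0,18],0]
    - [[0,0,21],0]

```text
time_s: 8.85
tool_pos: [0.4736, 0.1129, 0.0873]
tool_rot: [180.0, -0.0, 85.6]
force: [3.5, -0.1, 0.6]
grip_width: 0.005
grasp_force: 25.0
```

Emit:
arm_command:
  series:
    - [[0,0,2],0]
    - [[0,0,4],0]
    - [[0,0,6],0]
    - [[0,0,8],0]
    - [[0,0,8],0]

```text
time_s: 9.35
tool_pos: [0.4734, 0.113, 0.0796]
tool_rot: [180.0, 0.0, 85.7]
force: [3.6, -0.4, 1.2]
grip_width: 0.0049
grasp_force: 25.0
```

Emit:
arm_command:
  series:
    - [[0,0.4,0],0]
    - [[0,0.8,0.5],0]
    - [[0,0.8,1],0]
    - [[0,0.8,1.5],0]
    - [[0,0.8,1.5],0]

```text
time_s: 9.85
tool_pos: [0.474, 0.1129, 0.0796]
tool_rot: [-180.0, 0.1, 85.6]
force: [-1.7, -2.0, 15.4]
grip_width: 0.0051
grasp_force: 25.0
```

Floor contact at TCP 79.6 mm, as expected for a panel fully home. Release and retreat.

Emit:
arm_command:
  series:
    - [[0,0,-1],0]
    - [[0,0,-1],0]
    - [[0,0,-1],0]
    - [[0,0,-1],0]
    - [[0,0,-1],0]
  grip: 0.3

```text
time_s: 10.35
tool_pos: [0.4735, 0.1128, 0.0786]
tool_rot: [-179.9, 0.0, 85.7]
force: [0.2, 0.6, -0.2]
grip_width: 0.029
grasp_force: 0.0
```

Emit:
arm_command:
  series:
    - [[0,0,-5],0]
    - [[0,0,-20],0]
    - [[0,0,-45],0]
    - [[0,0,-75],0]
    - [[0,0,-95],0]

```text
time_s: 10.85
tool_pos: [0.475, 0.1134, 0.1773]
tool_rot: [179.8, -0.0, 85.7]
force: [-0.9, 0.4, -0.3]
grip_width: 0.0303
grasp_force: 0.0
```

```bash
python3 - <<'E'
from h import *
b=cam('scene');cv2.imwrite('pics/p.png',cv2.resize(b[0][150:290,130:270],(600,600),interpolation=2))
W=cloud(b[1],b[2],b[3])*1000
def loc(W,yaw=85.5,o=(548.8,106)):
    a=np.radians(yaw);e=W[...,:2]-o;return e@[np.cos(a),np.sin(a)],e@[-np.sin(a),np.cos(a)]
x,y=loc(W);Z=W[...,2]
for n,y0 in(("new",76),("fixed",-74)):
    m=(np.abs(x)<25)&(np.abs(y-y0)<9)&(Z>65)&(Z<115);print(n,m.sum(),"top",np.percentile(Z[m],[97,100]),"y",np.median(y[m]))
t=(Z>54)&(Z<64)&(np.abs(x)<75)&(np.abs(y)>85)&(np.abs(y)<150)
r=cv2.minAreaRect(W[t][:,:2].astype(np.float32));print(r,loc(np.array([*r[0],0])))
to(548.8,106,180,85.5)
E
```

```text
new 280 top [103.61969901 104.99921517] y 78.30101963690782
fixed 137 top [104.33009481 105.93625314] y -72.81275052600424
((549.0789184570312, 108.27560424804688), (113.84286499023438, 265.81109619140625), 85.45240783691406) (np.float64(2.2904730095151513), np.float64(-0.0995167929763966))
shift [-2.3 72.5  0.7] turn 0.003 t 10.9 pose [476.7 113.8 180.1] [ 1.7955e+02 -5.0000e-02  8.5670e+01] F [0.4 1.  2.2] g 0.03039242426577069 0.0
```

View pics/p.png

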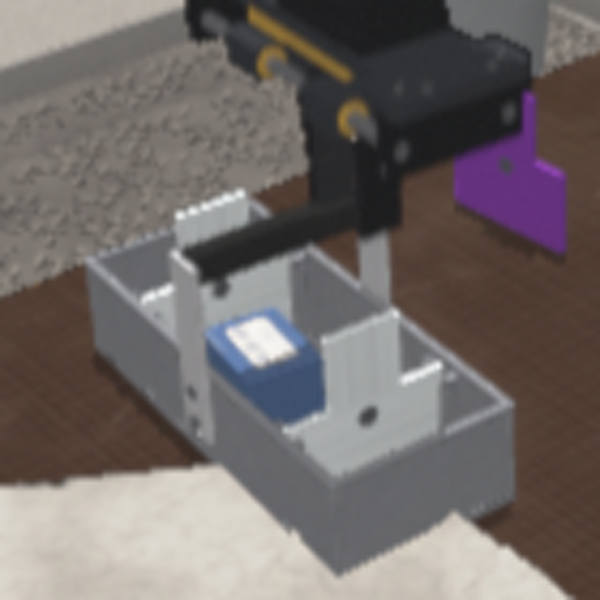

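The panel is fully home: its top is at 104 mm, the same as the fixed one, it stands upright near (365,400), and the caddy has not moved. Now to the bar.

Emit:
arm_command:
  series:
    - [[0,10,0],0]
    - [[-1,30,0],0]
    - [[-2,50,0],0]
    - [[-2,67,0],0.003]
    - [[-2,73,0],0.003]
  grip: -0.1

```text
time_s: 11.4
tool_pos: [0.5479, 0.1046, 0.1729]
tool_rot: [-179.9, -0.0, 85.4]
force: [-0.0, -0.4, -0.7]
grip_width: 0.0473
grasp_force: 0.0
```

Emit:
arm_command:
  series:
    - [[0,0,0],0]
    - [[0,0,0],0]
    - [[0,0,0],0]
    - [[0,0,0],0]
    - [[0,0,0],0]

```text
time_s: 11.9
tool_pos: [0.5464, 0.1053, 0.1742]
tool_rot: [180.0, 0.0, 85.5]
force: [0.1, 0.3, 0.4]
grip_width: 0.0476
grasp_force: 0.0
```

```bash
python3 -c "
from h import *
to(548.8,106.5,108,85.5)"
```

```text
shift [ 1.4  2.3 66.2] turn -0.0002 t 11.9 pose [546.4 105.3 174.2] [1.7998e+02 3.0000e-02 8.5490e+01] F [0.1 0.3 0.4] g 0.04756359395383885 0.0
```

Emit:
arm_command:
  series:
    - [[1,2,3],0]
    - [[1,2,12],0]
    - [[1,2,28],0]
    - [[1,2,45],0]
    - [[1,2,56],0]

```text
time_s: 12.4
tool_pos: [0.5474, 0.1058, 0.1154]
tool_rot: [-179.8, 0.0, 85.5]
force: [-0.8, -0.0, -0.5]
grip_width: 0.0483
grasp_force: 0.0
```

Emit:
arm_command:
  series:
    - [[0,0,5],0]
    - [[0,0,9],0]
    - [[0,0,9],0]
    - [[0,0,9],0]
    - [[0,0,9],0]

```text
time_s: 12.9
tool_pos: [0.5492, 0.1062, 0.1096]
tool_rot: [179.9, -0.0, 85.5]
force: [0.4, -0.1, 0.3]
grip_width: 0.048
grasp_force: 0.0
```

Emit:
arm_command:
  series:
    - [[0,0,0],0]
    - [[0,0,0],0]
    - [[0,0,0],0]
    - [[0,0,0],0]
    - [[0,0,0],0]
  grip: 1.0
  grip_force: 10

```text
time_s: 13.4
tool_pos: [0.5491, 0.1061, 0.1091]
tool_rot: [180.0, -0.0, 85.5]
force: [1.8, -0.6, -2.4]
grip_width: 0.0157
grasp_force: 7.3
```

Emit:
arm_command:
  series:
    - [[0,0,0],0]
    - [[0,0,0],0]
    - [[0,0,0],0]
    - [[0,0,0],0]
    - [[0,0,0],0]

```text
time_s: 13.9
tool_pos: [0.549, 0.1061, 0.1091]
tool_rot: [180.0, -0.0, 85.5]
force: [2.6, 0.3, -0.3]
grip_width: 0.0157
grasp_force: 10.0
```

Gripped on the 16 mm bar. I'll firm the grip and lift slowly.

Emit:
arm_command:
  series:
    - [[0,0,0],0]
    - [[0,0,0],0]
    - [[0,0,0],0]
    - [[0,0,0],0]
    - [[0,0,-1],0]
  grip_force: 55

```text
time_s: 14.4
tool_pos: [0.5474, 0.106, 0.1091]
tool_rot: [-179.8, 0.0, 85.5]
force: [-0.4, 0.1, -6.2]
grip_width: 0.0154
grasp_force: 55.0
```

Emit:
arm_command:
  series:
    - [[0,0,-1],0]
    - [[0,0,-3],0]
    - [[0,0,-5],0]
    - [[0,0,-8],0]
    - [[0,0,-11],0]

```text
time_s: 14.9
tool_pos: [0.5485, 0.1061, 0.1211]
tool_rot: [-180.0, 0.0, 85.5]
force: [0.0, -0.2, -7.2]
grip_width: 0.0153
grasp_force: 55.0
```

Emit:
arm_command:
  series:
    - [[0,0,-4],0]
    - [[0,0,-9],0]
    - [[0,0,-14],0]
    - [[0,0,-19],0]
    - [[0,0,-24],0]

```text
time_s: 15.4
tool_pos: [0.5488, 0.1061, 0.1456]
tool_rot: [180.0, 0.0, 85.5]
force: [-0.2, -0.2, -6.8]
grip_width: 0.0154
grasp_force: 55.0
```

Emit:
arm_command:
  series:
    - [[0,0,-5],0]
    - [[0,0,-11],0]
    - [[0,0,-17],0]
    - [[0,0,-23],0]
    - [[0,0,-29],0]

```text
time_s: 15.9
tool_pos: [0.5488, 0.1062, 0.1746]
tool_rot: [180.0, 0.0, 85.5]
force: [-0.4, -1.0, -6.5]
grip_width: 0.0155
grasp_force: 55.0
```

Emit:
arm_command:
  series:
    - [[0,0,-6],0]
    - [[0,0,-12],0]
    - [[0,0,-18],0]
    - [[0,0,-23],0]
    - [[0,0,-27],0]

```text
time_s: 16.4
tool_pos: [0.5488, 0.1062, 0.2015]
tool_rot: [180.0, 0.0, 85.5]
force: [-0.0, -0.2, -6.0]
grip_width: 0.0155
grasp_force: 55.0
```

Emit:
arm_command:
  series:
    - [[0,0,-3],0]
    - [[0,0,-5],0]
    - [[0,0,-7],0]
    - [[0,0,-8],0]
    - [[0,0,-8],0]

```text
time_s: 16.9
tool_pos: [0.5487, 0.1062, 0.209]
tool_rot: [180.0, 0.0, 85.5]
force: [-0.6, 0.5, -5.4]
grip_width: 0.0153
grasp_force: 55.0
```

Emit:
arm_command:
  series:
    - [[0,0,0],0]
    - [[0,0,0],0]
    - [[0,0,0],0]
    - [[0,0,0],0]
    - [[0,0,0],0]

```text
time_s: 17.4
tool_pos: [0.5487, 0.1061, 0.209]
tool_rot: [-180.0, 0.0, 85.5]
force: [-0.7, 0.4, -6.1]
grip_width: 0.0154
grasp_force: 55.0
```

```bash
python3 - <<'E'
from h import *
b=cam('scene');cv2.imwrite('pics/q.png',cv2.resize(b[0][90:290,120:340],(660,600),interpolation=2))
W=cloud(b[1],b[2],b[3])*1000
def loc(W,yaw=85.5,o=(548.8,106)):
    a=np.radians(yaw);e=W[...,:2]-o;return e@[np.cos(a),np.sin(a)],e@[-np.sin(a),np.cos(a)]
x,y=loc(W);Z=W[...,2]
for n,y0 in(("new",76),("fixed",-74)):
    m=(np.abs(x)<25)&(np.abs(y-y0)<9)&(Z>165)&(Z<215);print(n,m.sum(),"top",np.percentile(Z[m],[97,100]))
m=(np.abs(x)<45)&(y>122)&(y<135)&(Z>90);print("end rim",np.percentile(Z[m],[2,98]))
m=(x>-62)&(x<-42)&(np.abs(y)<140)&(Z>145)&(Z<175)&(np.abs(y)>20);
for lo,hi in((-140,-60),(60,125)):
    k=m&(y>lo)&(y<hi);print(lo,np.percentile(Z[k],95))
to(548.8,106,209,85.5)
E
```

```text
new 314 top [203.62303422 205.71004527]
fixed 100 top [203.71615323 205.64234478]
end rim [100.86015296 162.39297264]
-140 152.0021938149713
60 162.80411493462074
shift [-0.1  0.1  0. ] turn -0.0005 t 17.45 pose [548.7 106.1 209. ] [180.     0.    85.47] F [ 0.   1.1 -6.7] g 0.015693495726578417 55.00019593164325
```

View pics/q.png

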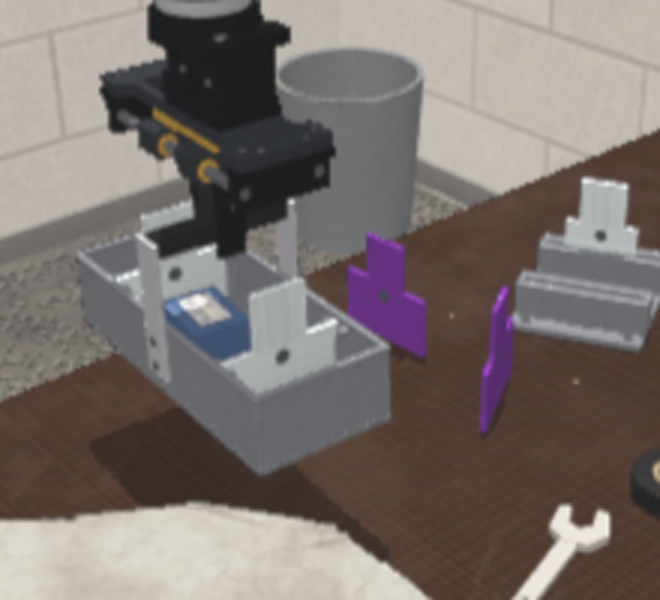

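The caddy hangs level, with both panel tops at about 203.7 mm. It is 10 cm up, the box is in place at (210,320), and the narrow panel still stands in the rack at (600,215). I'm handing in.

```bash
python3 -c "
from h import *
print(env.sign_off())"
```

```text
the job is handed in; nothing more can be done
None
```

The wide panel is fully home in the caddy's guides, and the caddy is held steady and level about 10 cm up with the box inside; the narrow panel still stands in the rack, and the job was handed in at about 17.5 s.

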